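# Pour grinding balls from a tipping pan into a beaker through a gap beside a held card

### The arm

A 6-joint arm with a two-finger parallel gripper is mounted at the origin on a cart in front of the work surface, level with it; the furniture and walls round the work are solid. World frame = base frame: x ahead of the robot, y to its left, z up, the work surface at z = 0. Lengths are in mm, angles in degrees, forces in N, time in s.
With the tool pointing down it reaches from about 300 to 850 mm from the base axis. Payload 4.2 kg.
Tool frame: the origin (TCP) lies between the finger pads; the fingertips stand 14 mm ahead of it and the grasp point (between the pads) lies 5 mm behind it; z points along the fingers, y is the line along which they close (so a half turn about z gives the same grasp; the last joint's range is limited). The gripper opens to 91 mm and grips with 3 to 60 N. Pads are 32 mm wide; open, the fingers measure 118 mm over their backs; the gripper's body (76 mm by 178 mm) begins 60 mm behind the grasp point.
Start: joints at [-73.453, 18.312, 89.639, -0, 72.044, -1.146], TCP at [174.754, -547.816, 227.976] pointing down, gripper open.
Joint ranges: [-177.97, 177.97], [-48.28, 115.42], [12.27, 149.76], [-77.06, 257.06], [2.81, 150.46], [-146.56, 146.56]. Speed limits (degrees/s): [147.25, 147.25, 180, 180, 180, 180].

### API

Orientations are given as [roll, pitch, yaw] about the fixed x, y, z axes, in that order (R = Rz(yaw) Ry(pitch) Rx(roll)).
In Python, from workcell import * gives the robot as it stands. The module is installed in compiled form; this text tells all that it offers.
- The arm moves only by the tool send_rows, never from a script. Its argument "deltas" is a list of rows, each a list of 2 entries, a list of its own where there are three numbers: the shift along the tool's x, y, z normalised to -1 to 1, where 1 is 0.5 m, then the turn, a rotation vector about the tool's x, y, z normalised to -1 to 1, where 1 is 0.5 rad. A call has 1 to 10 rows; each row shifts and turns the commanded pose from where the row before left it, along the tool's axes as they then stand; what a row does not reach is not made up. A row lasts 1/10 s, in which the tool goes at most 50 mm and 8.59 degrees, less where a joint would pass 70% of its speed; a pose out of reach is approached as far as the arm can. A call with a number of a shift or a turn outside -1 to 1 is refused whole. A call with a gripper value outside its range is refused whole. "grip" is the closure, from 0 (fully open) to 1 (shut), set as the call begins (left out, the last holds). The fingers move at their own pace and stop on an object; "grip_force" is the grip in N (left out, the last holds). Time passes only in rows, so rows that do not move let the fingers close. It gives the time, the measured TCP pose, the force, the opening and the grip force at its end, in the units of the state.
- state(): the state, without advancing time (a new reading comes with each control period).
- grab_frame(name): name is "scene" or "top" or "wrist"; returns the picture (384x512x3 uint8, red, green, blue); there is no depth.
- calibration(name): a dict with "mtx" (3x3 intrinsics, pixels), "R" (3x3) and "t" (3): a world point X has camera coordinates R X + t. Camera axes: x right, y down, z forward; pixel columns grow to the right and rows downward; lengths in mm; the calibration is good to about 2 mm. A picture is of the moment at which its call begins: read the wrist's pose just before it. calibration takes no time and is no camera call; for the wrist camera it gives the pose at the moment of the call.
- job_done(): hands the job in; it is judged then, once.
Trained networks look in the newest picture that a camera, given by its name, has taken for a name from the list of things; names that differ only in an ending like _2 or _b are one class to them, and where a whole thing is asked for, a point or a joint stands for the part that bears it (a point fixed in the world has none). Each returns a list of dicts, best first, with "p" (0 to 1); they miss things now and then, are a little off and sometimes report something else, mostly with a low value. They report only what shows in the picture. A call takes as long as a camera call. They do not tell look-alikes from the thing itself.
- trace(camera, label): "pixels" (384x512 bool, what is visible of it) and "bbox" ([left, top, width, height] in pixels, round what is visible of it).
The state is a dict: "time_s": time; "qpos": joint angles; "qvel": joint speeds; "effort": joint torques, N m; "ee_pos": TCP position; "ee_rot": TCP orientation; "force": force on the tool from outside, world axes, zero at the start; "torque": the same for the moment, N m; "gripper_width": finger opening in mm; "gripper_force": force on a finger pad.
Only numpy, scipy, OpenCV 4.12 (cv2) and the standard library are available. Lean on these libraries where they do the work, as an engineer would, in place of code of your own. Each camera call takes 0.05 s, during which the arm holds its last target. There are 200 camera calls.

### The job

Empty the dark grinding balls from the white tipping pan into the glass beaker. Take the orange card out of its holder, stand it on the floor of the still level pan so that it blocks the open front except for a narrow gap at the beaker's end, and with the card press the pan gently down onto its stop, the card staying square to the pan's floor and leaning with it, until every ball has run out through the gap into the beaker. Then let the pan swing back up and put the card back upright in its holder; leave the beaker and the capped bottle standing where they are.

Things in the scene. Friction and masses are not known exactly. Their poses are not given: they have to be found in the camera images.
- stand: Fixed tipping stand: grey base 150 x 216 x 8 mm, two aluminium cheeks (inner faces 186 mm apart, 194 mm high) with the white pan between them. Origin on the worktop under the middle of the pan's hinge axis, which is 180 mm up; z up, -x out of the pan's open front, y along the hinge axis, to the left seen from the robot. See axle_mid for the pan.
- pan (a joint): Tip of the white pan about the hinge, rad. 0: at rest, floor sloping 0.14 down to the rear (balls lie at the rear wall); grows as the open front goes down, level at 0.14; stop at 0.66, floor 0.52 down to the front. A spring returns it to 0: 0.25 Nm at 0, 0.58 Nm at 0.66, so 3 to 8 N on the floor 80 mm before the hinge holds it; rigid stop, spare it (under 25 N).
- axle_mid (a point): Fixed point of the stand on the hinge axis midway between the cheeks, 180 mm up, axes as the stand's. The pan's floor top is 6 mm above the axis (square to the floor), from the open front 115 mm before it to the rear wall 61 mm behind. Side walls, 152 mm apart inside, 30 mm high. The pan sits stiffly on the axle anywhere up to 11 mm left or right of this point, not reported: feel for a side wall.
- card: Loose orange card, 70 g: blade 4 mm thick (x) x 130 mm wide (y) x 72 mm high (z), with a black grip block 12 mm thick (x) x 50 mm wide (y) on its upper middle, from 45 to 77 mm above the lower edge. Origin at the middle of its lower edge, z up along the card. It starts upright in the holder.
- holder: Fixed grey holder block for the card, base 70 x 166 x 6 mm, 41 mm high over its flared lips. Origin at the centre of its underside; slot along its y, 9 mm wide in x and 142 mm long, slot floor 6 mm above the worktop, mouth flared to about 20 mm. The card stands in it with its lower edge on the slot floor, its width along the holder's y.
- beaker: Loose open glass beaker, 80 mm outer diameter, 113 mm high, about 70 mm clear inside. Origin at the centre of its underside. It stands on the worktop in front of and below one end (left or right) of the pan's open front, so that balls that roll slowly out of the front within about 30 mm of that side wall fall into it.
- bottle: Loose white bottle with a blue cap, 49 mm diameter, 85 mm high, standing in front of the other end of the pan's front. Origin at the centre of its underside.
- ball_0: Dark tungsten-carbide grinding ball 1 of 6, 12 mm diameter, 14 g, origin at its centre; starts loose at the rear of the pan.
- ball_1: Dark tungsten-carbide grinding ball 2 of 6, 12 mm diameter, 14 g, origin at its centre; starts loose at the rear of the pan.
- ball_2: Dark tungsten-carbide grinding ball 3 of 6, 12 mm diameter, 14 g, origin at its centre; starts loose at the rear of the pan.
- ball_3: Dark tungsten-carbide grinding ball 4 of 6, 12 mm diameter, 14 g, origin at its centre; starts loose at the rear of the pan.
- ball_4: Dark tungsten-carbide grinding ball 5 of 6, 12 mm diameter, 14 g, origin at its centre; starts loose at the rear of the pan.
- ball_5: Dark tungsten-carbide grinding ball 6 of 6, 12 mm diameter, 14 g, origin at its centre; starts loose at the rear of the pan.
Not all that is in view belongs to the job. There is more than one size of the holder; the job needs the larger.

How it is judged (in metres and radians):
On the way, in this order (a step that is already met when the one before it is completed fails the run):
1. the held card stands on the pan's floor at its open front, pan not yet tipped (contact force between the fingers and card above 1 N and contact force between card and stand above 0.5 N and value of joint pan below 0.2 rad and x of card in the frame of stand between -0.14 and -0.02 m), for 0.1 s.
2. the held card, square to the pan's floor and leaning with it, keeps the pan tipped down at its stop with every ball in the beaker (contact force between the fingers and card above 1 N and contact force between card and stand above 0.5 N and value of joint pan above 0.63 rad and angle between card's own z axis and vertical between 0.36 and 0.68 rad and x of card in the frame of stand between -0.14 and -0.02 m and horizontal distance between each of ball_0, ball_1, ball_2, ball_3, ball_4, ball_5 and beaker below 0.037 m and height (world z) of each of ball_0, ball_1, ball_2, ball_3, ball_4, ball_5 below 0.075 m), for 0.2 s.
At the end, for the whole second after the job is handed in: All six balls lie in the upright beaker (37 mm from its axis, under 75 mm up); the pan is back at rest (under 0.06 rad); the card rests in its holder: lower edge within 10 mm of the slot floor and 20 mm of the holder's middle, along the slot within 0.15 rad, leaning less than 0.35 rad (horizontal distance between each of ball_0, ball_1, ball_2, ball_3, ball_4, ball_5 and beaker below 0.037 m and height (world z) of each of ball_0, ball_1, ball_2, ball_3, ball_4, ball_5 below 0.075 m and angle between beaker's own z axis and vertical below 0.1 rad and value of joint pan below 0.06 rad and horizontal distance between card and holder below 0.02 m and height (world z) of card below 0.016 m and angle between card's own z axis and vertical below 0.35 rad and angle between the y axis of card and the y axis of holder, either way round below 0.15 rad and linear speed of card below 0.03 m/s); the robot touches nothing.
It fails at once if the card is pressed on the pan or stand with more than 25 N (contact force between card and stand above 25 N).
It fails at once if the beaker is tipped or shoved more than 25 mm (angle between beaker's own z axis and vertical above 0.35 rad or distance of beaker from where it was at the start of the episode above 0.025 m).
It fails at once if the bottle is tipped or shoved more than 25 mm (angle between bottle's own z axis and vertical above 0.35 rad or distance of bottle from where it was at the start of the episode above 0.025 m).
It also fails if it takes over 69 s, if anything falls off the work surface, if the arm or the gripper's body presses on something with over 40 N, if the wrist force passes 120 N, or if a joint passes its speed limit or range.

## Working session

There is one attempt and no reset: what is moved stays moved. The work goes in short steps, Python scripts to look and compute and a tool call to move; the robot and the scene stay as the last step left them, time stands still between calls to the robot, and variables do not carry over. Pictures are saved under pics/ and viewed, at most 10 in all, crops included, and the job is handed in when it is done.

Besides the shell and the picture viewer there is one more tool, called in YAML: its name, and indented under it one key for each argument. send_rows: Moves the arm, as the interface text tells. Scaled input: -1 to 1 covers 0.5 m each way for a shift and 0.5 rad each way for a turn. Its arguments: {"type":"object","properties":{"deltas":{"type":"array","items":{"type":"array"}},"grip":{"type":"number"},"grip_force":{"type":"number"}},"required":["deltas"]}

```bash
mkdir -p pics; python3 - <<'E'
from workcell import *
import cv2,numpy as np
print(state())
for n in("scene","top"):
    f=grab_frame(n); cv2.imwrite(f"pics/{n}0.png",cv2.resize(f[:,:,::-1],(800,600),interpolation=cv2.INTER_CUBIC))
    c=calibration(n); print(n,c)
    for l in("stand","pan","card","holder","beaker","bottle","ball_0"):
        for d in trace(n,l)[:3]: print(l,round(d["p"],2),d["bbox"])
E
```

```text
{'time_s': 0.0, 'qpos': array([-7.34547176e+01,  1.83498644e+01,  8.97077942e+01, -8.82900963e-04,
        7.20441289e+01, -1.14804689e+00]), 'qvel': array([ 0.01088811,  0.0769633 ,  0.06380807, -0.07487068,  0.01720182,
        0.02843143]), 'effort': array([-8.19119577e-05, -4.12459230e+01, -2.31968307e+01,  7.26711075e-02,
        4.57304379e-02, -1.44236333e-04]), 'ee_pos': array([ 174.58941368, -547.3314849 ,  227.12867459]), 'ee_rot': array([-1.79898216e+02, -1.20015326e-03,  1.76936011e+01]), 'force': array([-1.16232206,  0.05054887,  1.17404091]), 'torque': array([ 0.00412408, -0.08015118, -0.01621035]), 'gripper_force': 0.0, 'gripper_width': 90.98869372407606}
scene {'mtx': array([[475.92695565,   0.        , 258.41724102],
       [  0.        , 475.92695565, 191.8668129 ],
       [  0.        ,   0.        ,   1.        ]]), 'R': array([[ 0.86754409, -0.49687117, -0.02205213],
       [-0.34352481, -0.56655699, -0.74900193],
       [ 0.35966368,  0.65736765, -0.66220074]]), 't': array([-487.32461414,  266.88911824, 1350.9265142 ])}
stand 0.59 [248.6, 264.5, 56.1, 52.6]
pan 
[... 244 characters left out ...]
 256.8, 29.0, 41.5]
top {'mtx': array([[369.36924999,   0.        , 257.66568079],
       [  0.        , 369.36924999, 192.3923115 ],
       [  0.        ,   0.        ,   1.        ]]), 'R': array([[ 0.06373054, -0.9979662 , -0.00136841],
       [-0.9731832 , -0.06184408, -0.22156213],
       [ 0.22102689,  0.01545199, -0.9751453 ]]), 't': array([ -72.7129904 ,  591.39264447, 1030.30259861])}
stand 0.34 [214.9, 147.0, 82.7, 75.8]
pan 0.7 [215.9, 145.2, 74.6, 77.3]
card 0.47 [317.8, 241.8, 43.8, 5.8]
holder 0.91 [309.1, 237.1, 56.7, 27.7]
holder 0.62 [358.5, 175.8, 36.4, 21.0]
beaker 0.74 [212.5, 210.7, 28.0, 33.8]
bottle 0.63 [261.9, 230.4, 12.1, 13.4]
ball_0 0.23 [215.0, 144.8, 83.5, 78.7]
```

View pics/scene0.png

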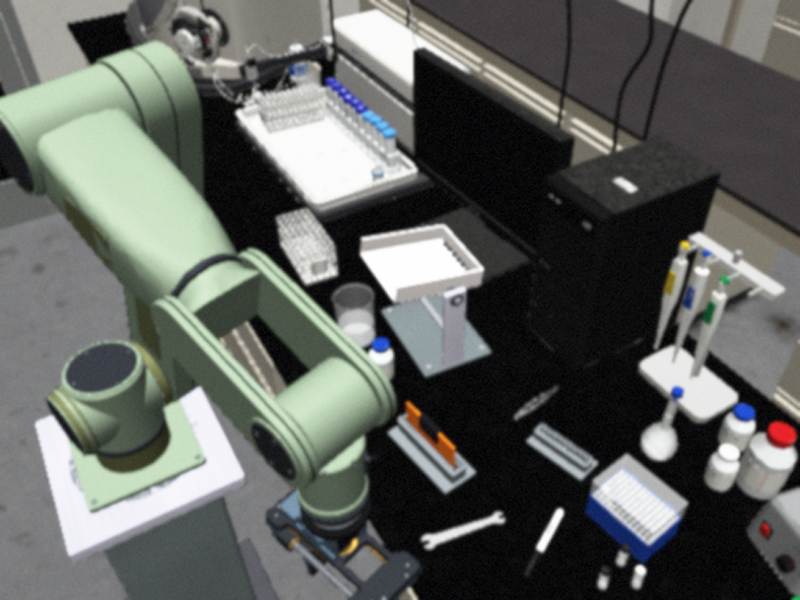

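View pics/top0.png

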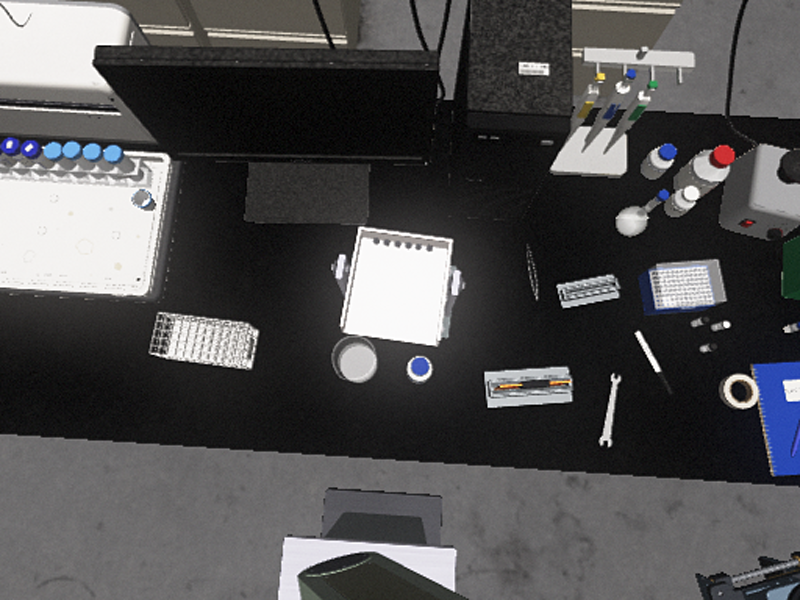

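The beaker stands at the pan's left end (top picture, about (355,360)) and the bottle at the right end (420,368). The card is in the larger holder at (528,386), and the balls lie along the rear wall at (375–440,243). Next I'll zoom in on the corners.

```bash
python3 - <<'E'
from workcell import *
import cv2,numpy as np
t=grab_frame("top");s=grab_frame("scene")
def crop(f,x,y,w,h,k): return cv2.resize(f[y:y+h,x:x+w,::-1],None,fx=k,fy=k,interpolation=cv2.INTER_CUBIC)
im=np.zeros((600,800,3),np.uint8)
a=crop(t,205,140,100,110,4); im[:440,:400]=a          # top x=205+u/4,y=140+v/4
b=crop(s,205,135,100,110,4); im[:440,400:]=b        # scene x=205+(u-400)/4, y=135+v/4
c=crop(t,300,230,80,40,4); im[440:600,:320]=c       # top x=300+u/4,y=230+(v-440)/4
d=crop(s,240,250,70,40,4); im[440:600,400:680]=d
cv2.imwrite("pics/c1.png",im)
E
```

```text
(no output)
```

View pics/c1.png

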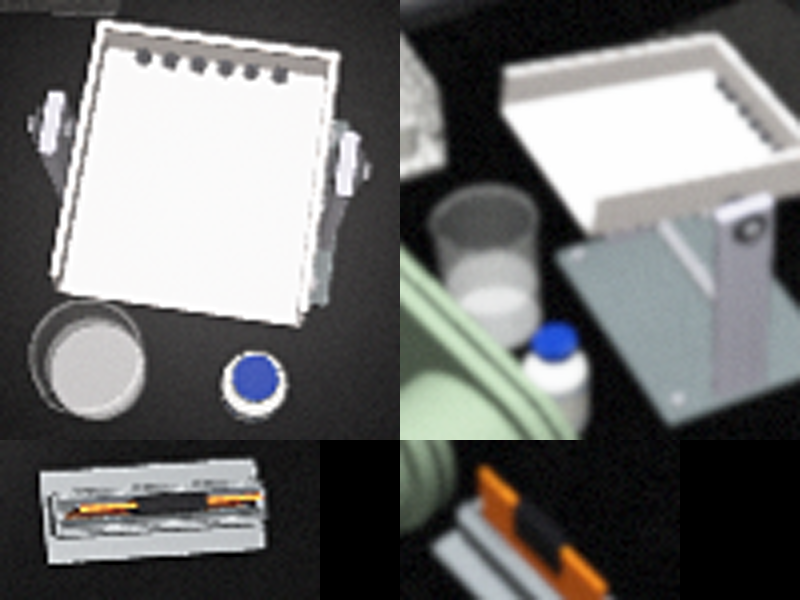

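The crop shows the pan's corners, the beaker at left (rim centre about (87,358)), the bottle at (257,378), and the holder base corners. I'll fit poses to these.

```bash
cat > h.py <<'E'
import numpy as np
from workcell import *
from scipy.optimize import least_squares
from scipy.spatial.transform import Rotation as R
C={n:calibration(n) for n in("top","scene")}
def proj(n,X,c=None):
    c=c or C[n]; p=np.atleast_2d(X)@c["R"].T+c["t"]; q=p@c["mtx"].T; return q[:,:2]/q[:,2:]
def ray(n,uv,z,c=None):
    c=c or C[n]; d=c["R"].T@np.linalg.inv(c["mtx"])@[uv[0],uv[1],1]; o=-c["R"].T@c["t"]; return o+d*(z-o[2])/d[2]
E
python3 - <<'E'
from h import *
T=lambda u,v:(205+(u+.5)/4-.5,140+(v+.5)/4-.5)
S=lambda u,v:(205+(u-400+.5)/4-.5,135+(v+.5)/4-.5)
H=lambda u,v:(300+(u+.5)/4-.5,230+(v-440+.5)/4-.5)
def pan(p):
    x,y,w,t=p
    W=76+t; L=np.array([[61+t,W,36],[61+t,-W,36],[-115,W,6-t],[-115,-W,6-t],[-115,W,36],[-115,-W,36]],float)
    return L
def world(p,L,a=.14):
    q=R.from_euler('z',p[2])*R.from_euler('y',a); return q.apply(L)+[p[0],p[1],180]
obs=[("top",0,T(100,20)),("top",1,T(340,52)),("top",2,T(62,291)),("top",3,T(299,324)),("top",4,T(52,282)),
("scene",0,S(718,35)),("scene",2,S(503,110)),("scene",4,S(503,67)),("scene",5,S(596,200)),("scene",3,S(590,232))]
def f(p):
    X=world(p,pan(p)); return np.concatenate([proj(n,X[i])[0]-uv for n,i,uv in obs])
g=ray("top",T(200,180),180)
s=least_squares(f,[g[0],g[1],-.1,3],loss='soft_l1'); print("pan",s.x[:2],np.degrees(s.x[2]),s.x[3]); print(f(s.x).reshape(-1,2).round(2).tolist())
hc=np.array([ray("top",H(*c),6) for c in((40,472),(255,460),(268,548),(48,563))]); print("holder",hc.mean(0),np.linalg.norm(np.diff(hc,axis=0),axis=1))
d=hc[0]-hc[1]+hc[3]-hc[2]; print("holder y-axis deg from world y",np.degrees(np.arctan2(-d[0],d[1])))
for e in((80,508),(262,494)): print("card top pt",ray("top",H(*e),78))
print("grip blk",ray("top",H(172,500),83))
print("beaker rim top",ray("top",T(87,359),113),"scene",ray("scene",S(484,219),113))
print("bottle cap top",ray("top",T(257,377),85),"scene",ray("scene",S(555,335),85))
print("cheeks", ray("top",T(53,95),194),ray("top",T(348,130),194))
E
```

```text
pan [611.82708055 -27.82363757] -4.50168155941333 3.289995075793233
[[-0.19, 0.58], [-0.93, 0.61], [-1.7, 0.36], [0.27, 0.79], [-0.28, -1.44], [0.12, 0.71], [0.43, 0.18], [1.2, 1.77], [0.32, -0.63], [0.65, 0.8]]
holder [ 453.67077164 -287.52342504    6.        ] [164.74478594  66.55216254 166.56842357]
holder y-axis deg from world y 7.157384274491682
card top pt [ 445.65430843 -220.88549414   78.        ]
card top pt [ 463.78178617 -349.8379838    78.        ]
grip blk [ 454.97471554 -284.89338272   83.        ]
beaker rim top [473.64384623  44.28063634 113.        ] scene [474.49448605  47.63866991 113.        ]
bottle cap top [471.85471073 -74.79116582  85.        ] scene [473.26886589 -67.88335729  85.        ]
cheeks [638.21103681  73.77493616 194.        ] [ 626.47407152 -123.19085817  194.        ]
```

```bash
cat >> h.py <<'E'
def cur():
    s=state(); return np.array(s["ee_pos"]),R.from_euler('xyz',s["ee_rot"],degrees=True)
def rows(p1,r1,n,p0=None,r0=None):
    "constant body row repeated n times that takes pose 0 (now) to pose 1, normalised"
    if p0 is None: p0,r0=cur()
    rv=(r0.inv()*r1).as_rotvec()/n; m=R.from_rotvec(rv).as_matrix()
    A=sum(np.linalg.matrix_power(m,i) for i in range(n))
    d=np.linalg.solve(A,r0.inv().apply(np.array(p1)-p0))
    print(n,"rows:",(d/500).round(4).tolist(),(rv/.5).round(4).tolist(),"| mm",np.linalg.norm(d).round(1),"deg",np.degrees(np.linalg.norm(rv)).round(2))
down=lambda yaw:R.from_euler('xyz',[180,0,yaw],degrees=True)
E
python3 -c "
from h import *
rows([455,-285,190],down(97.5),16,np.array([174.754,-547.816,227.976]),down(17.694))"
```

```text
16 rows: [0.051, 0.0108, 0.0047] [0.0, 0.0, -0.1741] | mm 26.2 deg 4.99
```

send_rows:
  deltas:
    - [[0.051, 0.0108, 0.0047], [0, 0, -0.1741]]
    - [[0.051, 0.0108, 0.0047], [0, 0, -0.1741]]
    - [[0.051, 0.0108, 0.0047], [0, 0, -0.1741]]
    - [[0.051, 0.0108, 0.0047], [0, 0, -0.1741]]
    - [[0.051, 0.0108, 0.0047], [0, 0, -0.1741]]
    - [[0.051, 0.0108, 0.0047], [0, 0, -0.1741]]
    - [[0.051, 0.0108, 0.0047], [0, 0, -0.1741]]
    - [[0.051, 0.0108, 0.0047], [0, 0, -0.1741]]
  grip: 0

```text
time_s: 1.7
ee_pos: [363.6, -466.8, 209.0]
ee_rot: [180.0, 0.0, 57.8]
force: [-0.1, 0.6, 0.0]
gripper_width: 91.2
gripper_force: 0.0
```

send_rows:
  deltas:
    - [[0.051, 0.0108, 0.0047], [0, 0, -0.1741]]
    - [[0.051, 0.0108, 0.0047], [0, 0, -0.1741]]
    - [[0.051, 0.0108, 0.0047], [0, 0, -0.1741]]
    - [[0.051, 0.0108, 0.0047], [0, 0, -0.1741]]
    - [[0.051, 0.0108, 0.0047], [0, 0, -0.1741]]
    - [[0.051, 0.0108, 0.0047], [0, 0, -0.1741]]
    - [[0.051, 0.0108, 0.0047], [0, 0, -0.1741]]
    - [[0.051, 0.0108, 0.0047], [0, 0, -0.1741]]
    - [[0, 0, 0], [0, 0, 0]]
    - [[0, 0, 0], [0, 0, 0]]

```text
time_s: 2.7
ee_pos: [455.4, -285.2, 190.6]
ee_rot: [180.0, 0.1, 97.5]
force: [-0.1, -0.2, -0.3]
gripper_width: 91.0
gripper_force: 0.0
```

```bash
python3 - <<'E'
from h import *
import cv2
s=state();print(s["time_s"],s["ee_pos"],s["ee_rot"],s["qpos"])
c=calibration("wrist");np.savez("w1.npz",**c)
f=grab_frame("wrist");cv2.imwrite("pics/w1.png",cv2.resize(f[:,:,::-1],(800,600),interpolation=cv2.INTER_CUBIC))
for l in("card","holder"):
    for d in trace("wrist",l)[:2]: print(l,d["p"],d["bbox"])
E
```

```text
2.7 [ 455.35493347 -285.17717118  190.58194771] [1.79987016e+02 6.01202325e-02 9.74980729e+01] [-3.32621204e+01  1.64658302e+01  9.79919114e+01 -4.07299077e-02
  6.54931768e+01 -4.07433211e+01]
card 0.71 [245.4, 120.8, 14.9, 134.3]
holder 0.87 [219.6, 104.1, 65.0, 141.9]
holder 0.55 [377.8, 235.9, 21.9, 22.0]
```

View pics/w1.png

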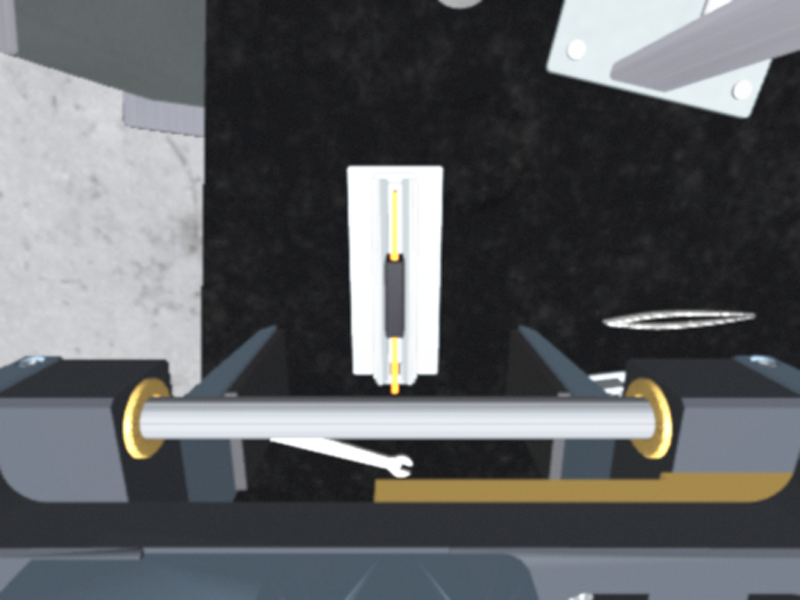

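The wrist view shows the card along column 395 with its block at (395,258–337), and the stand base's right edge from (548,72) to (748,117).

```bash
python3 - <<'E'
from h import *
c=dict(np.load("w1.npz")); k=512/800
P=lambda u,v,z:ray(0,((u+.5)*k-.5,(v+.5)*k-.5),z,c)
a,b=P(395,189,78),P(395,392,78);print("card ends",a,b,(a+b)/2,np.degrees(np.arctan2(-(a-b)[0],(a-b)[1])))
a,b=P(395,258,83),P(395,337,83);print("block",a,b,(a+b)/2,np.linalg.norm(a-b))
h=np.array([P(347,166,6),P(443,167,6),P(438,374,6),P(352,375,6)]);print("holder",h.mean(0), h)
f,r=P(548,72,8),P(748,117,8);print("base corners",f,r,np.linalg.norm(f-r),np.degrees(np.arctan2((r-f)[1],(r-f)[0])))
print("stand mid via base centre",(f+r)/2+108*np.array([-(r-f)[1],(r-f)[0],0])/np.linalg.norm((r-f)))
p=[455,-285,63]
E
```

```text
card ends [ 444.24898337 -217.22546941   78.        ] [ 461.04377953 -346.62740797   78.        ] [ 452.64638145 -281.92643869   78.        ] 7.394957109148465
block [ 449.40822361 -256.78561129   83.        ] [ 455.85681494 -306.47125265   83.        ] [ 452.63251927 -281.62843197   83.        ] 50.10236807649211
holder [ 452.70664827 -285.16516549    6.        ] [[ 407.20348248 -207.35505626    6.        ]
 [ 476.94002869 -198.92584769    6.        ]
 [ 498.68123725 -362.09576182    6.        ]
 [ 428.00184466 -372.28399618    6.        ]]
base corners [ 538.7221921  -127.52778999    8.        ] [ 685.26414002 -137.51124669    8.        ] 146.88162548947835 -3.897364849079185
stand mid via base centre [619.33386181 -24.7692785    8.        ]
```

```bash
python3 -c "
from h import *
rows([453,-282,63],down(97.4),8)"
```

```text
8 rows: [0.0011, -0.0004, 0.0319] [0.0001, 0.0002, 0.0] | mm 15.9 deg 0.01
```

send_rows:
  deltas:
    - [[0.0011, -0.0006, 0.0319], [0, 0, 0]]
    - [[0.0011, -0.0006, 0.0319], [0, 0, 0]]
    - [[0.0011, -0.0006, 0.0319], [0, 0, 0]]
    - [[0.0011, -0.0006, 0.0319], [0, 0, 0]]
    - [[0.0011, -0.0006, 0.0319], [0, 0, 0]]
    - [[0.0011, -0.0006, 0.0319], [0, 0, 0]]
    - [[0.0011, -0.0006, 0.0319], [0, 0, 0]]
    - [[0.0011, -0.0006, 0.0319], [0, 0, 0]]
    - [[0, 0, 0], [0, 0, 0]]
    - [[0, 0, 0], [0, 0, 0]]

```text
time_s: 3.85
ee_pos: [452.2, -281.8, 62.9]
ee_rot: [180.0, 0.0, 97.4]
force: [0.0, -0.9, -0.2]
gripper_width: 91.5
gripper_force: 0.0
```

send_rows:
  deltas:
    - [[0, 0, 0], [0, 0, 0]]
    - [[0, 0, 0], [0, 0, 0]]
    - [[0, 0, 0], [0, 0, 0]]
    - [[0, 0, 0], [0, 0, 0]]
    - [[0, 0, 0], [0, 0, 0]]
    - [[0, 0, 0], [0, 0, 0]]
    - [[0, 0, 0], [0, 0, 0]]
    - [[0, 0, 0], [0, 0, 0]]
  grip: 1
  grip_force: 35

```text
time_s: 4.65
ee_pos: [452.2, -281.0, 62.8]
ee_rot: [-180.0, 0.0, 97.5]
force: [-0.1, -0.1, 0.6]
gripper_width: 29.7
gripper_force: 0.0
```

send_rows:
  deltas:
    - [[0, 0, 0], [0, 0, 0]]
    - [[0, 0, 0], [0, 0, 0]]
    - [[0, 0, 0], [0, 0, 0]]
    - [[0, 0, 0], [0, 0, 0]]
    - [[0, 0, 0], [0, 0, 0]]

```text
time_s: 5.15
ee_pos: [452.2, -281.0, 62.7]
ee_rot: [-180.0, 0.0, 97.5]
force: [0.5, -0.5, 0.7]
gripper_width: 11.8
gripper_force: 35.0
```

send_rows:
  deltas:
    - [[0, 0, -0.03], [0, 0, 0]]
    - [[0, 0, -0.06], [0, 0, 0]]
    - [[0, 0, -0.08], [0, 0, 0]]
    - [[0, 0, -0.08], [0, 0, 0]]
    - [[0, 0, -0.08], [0, 0, 0]]
    - [[0, 0, -0.08], [0, 0, 0]]
    - [[0, 0, -0.08], [0, 0, 0]]
    - [[0, 0, -0.05], [0, 0, 0]]

```text
time_s: 5.95
ee_pos: [452.6, -281.2, 336.1]
ee_rot: [179.8, 0.2, 97.5]
force: [0.7, -0.9, -1.5]
gripper_width: 11.5
gripper_force: 35.0
```

```bash
python3 -c "
from h import *
rows([560,-90,340],down(97.5),7)"
```

```text
7 rows: [0.0502, 0.0376, -0.0011] [0.0009, 0.0008, -0.0] | mm 31.3 deg 0.04
```

send_rows:
  deltas:
    - [[0.0502, 0.0376, -0.001], [0, 0, 0]]
    - [[0.0502, 0.0376, -0.001], [0, 0, 0]]
    - [[0.0502, 0.0376, -0.001], [0, 0, 0]]
    - [[0.0502, 0.0376, -0.001], [0, 0, 0]]
    - [[0.0502, 0.0376, -0.001], [0, 0, 0]]
    - [[0.0502, 0.0376, -0.001], [0, 0, 0]]
    - [[0.0502, 0.0376, -0.001], [0, 0, 0]]
    - [[0, 0, 0], [0, 0, 0]]
    - [[0, 0, 0], [0, 0, 0]]

```text
time_s: 6.85
ee_pos: [559.6, -89.4, 335.8]
ee_rot: [-179.9, 0.0, 97.6]
force: [-0.3, -0.4, -1.2]
gripper_width: 12.0
gripper_force: 35.0
```

```bash
python3 - <<'E'
from h import *
import cv2
s=state();print(s["time_s"],s["ee_pos"],s["ee_rot"],s["force"])
c=calibration("wrist");np.savez("w2.npz",**c)
f=grab_frame("wrist");cv2.imwrite("pics/w2.png",cv2.resize(f[:,:,::-1],(800,600),interpolation=cv2.INTER_CUBIC))
E
```

```text
6.85 [559.57485935 -89.37195889 335.77480204] [-1.79923081e+02  2.41510378e-02  9.75711854e+01] [-0.31110281 -0.43544326 -1.20828921]
```

View pics/w2.png

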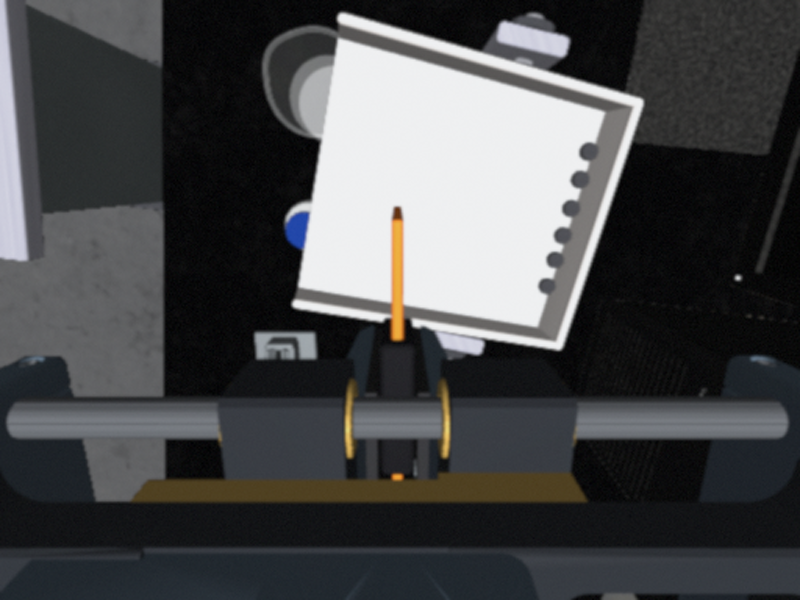

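The wrist view shows all four pan corners, the balls at the right-hand (rear) wall, and the card's end at (397,215). I'll fit the pan from this.

```bash
python3 - <<'E'
from h import *
c=dict(np.load("w2.npz")); k=512/800
Q=lambda u,v:np.array(((u+.5)*k-.5,(v+.5)*k-.5))
def f(p,a=.14):
    x,y,w,t=p[:4]; W=76+t
    L=np.array([[-115,W,36],[61+t,W,36],[61+t,-W,36],[-115,-W,36],[61,76,6],[61,-76,6],[-115,76,6],[-115,-76,6]],float)
    X=(R.from_euler('z',w)*R.from_euler('y',a)).apply(L)+[x,y,180]
    o=np.array([Q(*q) for q in((340,13),(643,100),(561,349),(292,306),(608,110),(541,328),(338,38),(300,290))])
    return (proj(0,X,c)-o).ravel()
s=least_squares(f,[615,-26,-.07,3],loss='soft_l1');print(s.x,np.degrees(s.x[2]));print(f(s.x).reshape(-1,2).round(1).tolist())
s=least_squares(lambda p:f(p,p[4]),[615,-26,-.07,3,.14],loss='soft_l1');print(s.x)
print("card tip",ray(0,Q(397,215),335.8-56.7+72,c), ray(0,Q(397,208),335.8-56.7,c))
print("cheeks",ray(0,Q(533,40),194,c),ray(0,Q(461,345),194,c))
print("beaker floor",ray(0,Q(322,95),4,c))
E
```

```text
[ 6.11402973e+02 -2.64360419e+01 -7.65909697e-02  4.13479808e+00] -4.388339311841631
[[0.2, 0.5], [0.3, -0.2], [0.2, -0.4], [1.6, 0.4], [-1.5, 0.7], [-1.6, -0.9], [0.2, 0.1], [-0.5, -1.8]]
[ 6.11457205e+02 -2.64290068e+01 -7.72415417e-02  4.17879768e+00
  1.29915534e-01]
card tip [550.28206947 -26.04254099 351.1       ] [550.45363526 -28.50424486 279.1       ]
cheeks [618.52527249  74.21842735 194.        ] [ 608.72623363 -122.82868353  194.        ]
beaker floor [462.66460977  54.7502193    4.        ]
```

```bash
cat >> h.py <<'E'
PAN=np.array([611.4,-26.4,180.]); PW=-4.4
def tp(th,pen=0,up=0,xc=-95,yc=-7):
    r=R.from_euler('z',PW,degrees=True)*R.from_euler('y',.14-th)
    t=r*R.from_euler('z',12,degrees=True)*down(90)
    return PAN+r.apply([xc,yc,6+56.7-pen])+[0,0,up],t
E
python3 -c "
from h import *
p,r=tp(0,up=50);print(p,r.as_euler('xyz',degrees=True));rows(p,r,7)
q,r=tp(0,up=8);rows(q,r,5,p,r)
a=tp(.3);b=tp(.4);rows(*b,10,*a);print(tp(.66)[0])"
```

```text
[525.79326307 -26.8336123  305.34313885] [-172.15166957   -1.6625354    97.48594727]
7 rows: [0.019, -0.0066, 0.0094] [0.0388, 0.0084, -0.0005] | mm 11.1 deg 1.14
5 rows: [-0.0005, 0.0023, 0.0166] [0.0, 0.0, 0.0] | mm 8.4 deg 0.0
10 rows: [0.0003, -0.0012, 0.0019] [-0.0196, -0.0042, 0.0] | mm 1.1 deg 0.57
[497.60055921 -24.66430197 187.20864947]
```

send_rows:
  deltas:
    - [[0.019, -0.0066, 0.0094], [0.0388, 0.0084, -0.0005]]
    - [[0.019, -0.0066, 0.0094], [0.0388, 0.0084, -0.0005]]
    - [[0.019, -0.0066, 0.0094], [0.0388, 0.0084, -0.0005]]
    - [[0.019, -0.0066, 0.0094], [0.0388, 0.0084, -0.0005]]
    - [[0.019, -0.0066, 0.0094], [0.0388, 0.0084, -0.0005]]
    - [[0.019, -0.0066, 0.0094], [0.0388, 0.0084, -0.0005]]
    - [[0.019, -0.0066, 0.0094], [0.0388, 0.0084, -0.0005]]
    - [[0, 0, 0], [0, 0, 0]]

```text
time_s: 7.7
ee_pos: [525.8, -25.4, 304.8]
ee_rot: [-172.1, -1.7, 97.6]
force: [-0.9, -0.4, -0.4]
gripper_width: 11.7
gripper_force: 35.0
```

send_rows:
  deltas:
    - [[-0.0005, 0.0023, 0.0166], [0, 0, 0]]
    - [[-0.0005, 0.0023, 0.0166], [0, 0, 0]]
    - [[-0.0005, 0.0023, 0.0166], [0, 0, 0]]
    - [[-0.0005, 0.0023, 0.0166], [0, 0, 0]]
    - [[-0.0005, 0.0023, 0.0166], [0, 0, 0]]
    - [[0, 0, 0], [0, 0, 0]]
    - [[0, 0, 0], [0, 0, 0]]

```text
time_s: 8.4
ee_pos: [526.3, -26.7, 263.6]
ee_rot: [-172.2, -1.7, 97.5]
force: [-0.2, 0.5, -0.1]
gripper_width: 12.0
gripper_force: 35.0
```

```bash
python3 - <<'E'
from h import *
import cv2
s=state();print(s["time_s"],s["ee_pos"],s["ee_rot"],s["force"]);print(tp(0,up=8)[0])
c=calibration("wrist");np.savez("w3.npz",**c)
f=grab_frame("wrist");cv2.imwrite("pics/w3.png",cv2.resize(f[:,:,::-1],(800,600),interpolation=cv2.INTER_CUBIC))
rows(*tp(0,up=3),5)
E
```

```text
8.4 [526.33197511 -26.66103087 263.55772061] [-172.20255315   -1.6821402    97.47220326] [-0.16153755  0.46107773 -0.07228404]
[525.79326307 -26.8336123  263.34313885]
5 rows: [-0.0001, -0.0, 0.0022] [0.0007, -0.0001, -0.0001] | mm 1.1 deg 0.02
```

View pics/w3.png

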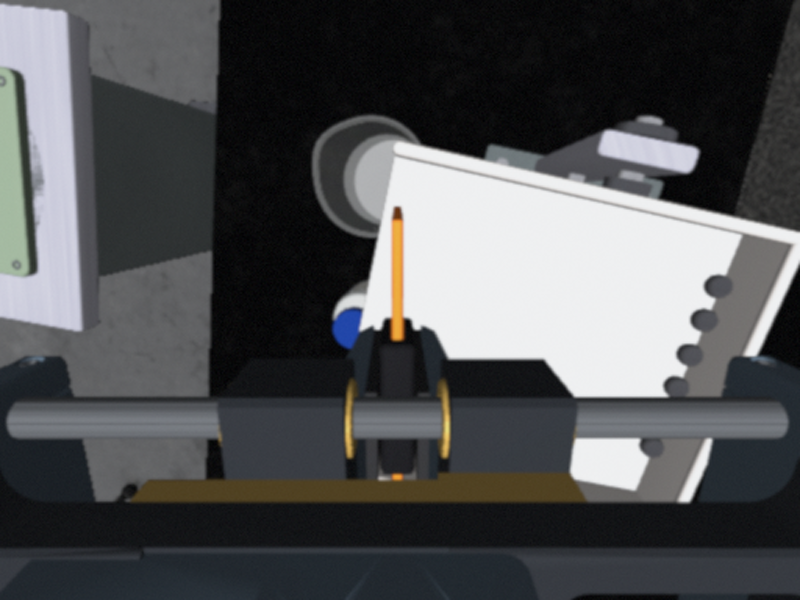

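The card hovers over the pan. Its left end is at (397,208) and the pan's inner front-left floor corner is at about (397,157), so I'll check the gap numerically.

```bash
python3 - <<'E'
from h import *
c=dict(np.load("w3.npz"));k=800/512
r=R.from_euler('z',PW,degrees=True)*R.from_euler('y',.14)
L=np.array([[-115,76,6],[-115,80,36],[61,76,6],[61,80,36],[61,-76,6]])
print("pred corners",((proj(0,r.apply(L)+PAN,c)+.5)*k).round(1).tolist())
p,q=cur(); lo=p+q.apply([[65,0,56.7],[65,0,56.7-72]]); print("card end lo,up pred",((proj(0,lo,c)+.5)*k).round(1).tolist())
Q=lambda u,v:np.array(((u+.5)/k-.5,(v+.5)/k-.5))
z=lo[0][2]; e=ray(0,Q(397,208),z,c); w=[ray(0,Q(*t),zz,c) for t,zz in(((397,157),202),((743,233),177.4))]
for X in[e]+w: print("in pan frame",r.inv().apply(X-PAN).round(1))
E
```

```text
pred corners [[395.5, 156.8], [397.2, 143.2], [744.3, 234.4], [800.8, 233.6], [637.7, 490.9]]
card end lo,up pred [[399.8, 201.1], [400.6, 212.3]]
in pan frame [-109.2   53.3   14.5]
in pan frame [-114.    75.9    6.2]
in pan frame [60.5 76.3  5.9]
```

```bash
python3 -c "
from h import *
a=tp(0,up=2,yc=-5.);rows(*a,5)
b=tp(0,pen=2,yc=-5.);rows(*b,8,*a)"
```

```text
5 rows: [0.0007, 0.0002, 0.0026] [0.0007, -0.0001, -0.0001] | mm 1.4 deg 0.02
8 rows: [-0.0, 0.0001, 0.001] [0.0, 0.0, 0.0] | mm 0.5 deg 0.0
```

send_rows:
  deltas:
    - [[0.0007, 0.0002, 0.0026], [0, 0, 0]]
    - [[0.0007, 0.0002, 0.0026], [0, 0, 0]]
    - [[0.0007, 0.0002, 0.0026], [0, 0, 0]]
    - [[0.0007, 0.0002, 0.0026], [0, 0, 0]]
    - [[0.0007, 0.0002, 0.0026], [0, 0, 0]]
    - [[0, 0, 0], [0, 0, 0]]

```text
time_s: 9.05
ee_pos: [525.6, -24.7, 257.0]
ee_rot: [-172.2, -1.7, 97.5]
force: [-1.0, 0.3, -0.9]
gripper_width: 11.8
gripper_force: 35.0
```

send_rows:
  deltas:
    - [[0, 0.0001, 0.001], [0, 0, 0]]
    - [[0, 0.0001, 0.001], [0, 0, 0]]
    - [[0, 0.0001, 0.001], [0, 0, 0]]
    - [[0, 0.0001, 0.001], [0, 0, 0]]
    - [[0, 0, 0], [0, 0, 0]]

```text
time_s: 9.55
ee_pos: [525.7, -24.7, 255.4]
ee_rot: [-172.2, -1.7, 97.5]
force: [-0.9, 0.1, 0.5]
gripper_width: 12.1
gripper_force: 35.0
```

send_rows:
  deltas:
    - [[0, 0.0001, 0.001], [0, 0, 0]]
    - [[0, 0.0001, 0.001], [0, 0, 0]]
    - [[0, 0.0001, 0.001], [0, 0, 0]]
    - [[0, 0.0001, 0.001], [0, 0, 0]]
    - [[0, 0, 0], [0, 0, 0]]

```text
time_s: 10.05
ee_pos: [525.4, -24.7, 253.3]
ee_rot: [-172.2, -1.7, 97.5]
force: [-1.0, 0.7, 2.7]
gripper_width: 11.4
gripper_force: 35.0
```

```bash
python3 -c "
from h import *
a=tp(0,pen=2,yc=-5.);b=tp(.1,pen=2,yc=-5.)
rows(*b,10,*a);rows(*b,10);print(a[0],cur()[0])
rows(*tp(.2,pen=2,yc=-5),10,*tp(.1,pen=2,yc=-5))"
```

```text
10 rows: [0.0003, -0.0012, 0.0019] [-0.0196, -0.0042, -0.0] | mm 1.1 deg 0.57
10 rows: [0.0002, -0.0011, 0.0019] [-0.0194, -0.0042, -0.0] | mm 1.1 deg 0.57
[525.66843743 -24.81809558 253.36270686] [525.43821343 -24.65125109 253.29274488]
10 rows: [0.0003, -0.0012, 0.0019] [-0.0196, -0.0042, -0.0] | mm 1.1 deg 0.57
```

send_rows:
  deltas:
    - [[0.0003, -0.0012, 0.0019], [-0.0196, -0.0042, 0]]
    - [[0.0003, -0.0012, 0.0019], [-0.0196, -0.0042, 0]]
    - [[0.0003, -0.0012, 0.0019], [-0.0196, -0.0042, 0]]
    - [[0.0003, -0.0012, 0.0019], [-0.0196, -0.0042, 0]]
    - [[0.0003, -0.0012, 0.0019], [-0.0196, -0.0042, 0]]
    - [[0.0003, -0.0012, 0.0019], [-0.0196, -0.0042, 0]]
    - [[0.0003, -0.0012, 0.0019], [-0.0196, -0.0042, 0]]
    - [[0.0003, -0.0012, 0.0019], [-0.0196, -0.0042, 0]]
    - [[0.0003, -0.0012, 0.0019], [-0.0196, -0.0042, 0]]
    - [[0.0003, -0.0012, 0.0019], [-0.0196, -0.0042, 0]]

```text
time_s: 11.05
ee_pos: [518.7, -24.0, 244.3]
ee_rot: [-177.9, -0.4, 97.6]
force: [0.9, -0.2, 3.3]
gripper_width: 11.8
gripper_force: 35.0
```

```bash
python3 -c "
from h import *
print(state()['force'],cur()[0],tp(.1,pen=2,yc=-5)[0]);rows(*tp(.2,pen=2,yc=-5),10)"
```

```text
[ 0.8748551  -0.22655276  3.32664922] [518.69576532 -24.00626307 244.3469141 ] [518.79235788 -24.28901009 244.45043322]
10 rows: [0.0002, -0.0012, 0.0019] [-0.019, -0.0041, -0.0] | mm 1.1 deg 0.56
```

send_rows:
  deltas:
    - [[0.0002, -0.0012, 0.0019], [-0.0196, -0.0042, 0]]
    - [[0.0002, -0.0012, 0.0019], [-0.0196, -0.0042, 0]]
    - [[0.0002, -0.0012, 0.0019], [-0.0196, -0.0042, 0]]
    - [[0.0002, -0.0012, 0.0019], [-0.0196, -0.0042, 0]]
    - [[0.0002, -0.0012, 0.0019], [-0.0196, -0.0042, 0]]
    - [[0.0002, -0.0012, 0.0019], [-0.0196, -0.0042, 0]]
    - [[0.0002, -0.0012, 0.0019], [-0.0196, -0.0042, 0]]
    - [[0.0002, -0.0012, 0.0019], [-0.0196, -0.0042, 0]]
    - [[0.0002, -0.0012, 0.0019], [-0.0196, -0.0042, 0]]
    - [[0.0002, -0.0012, 0.0019], [-0.0196, -0.0042, 0]]

```text
time_s: 12.05
ee_pos: [512.6, -23.6, 234.8]
ee_rot: [176.5, 0.7, 97.6]
force: [1.7, -0.7, 3.5]
gripper_width: 11.6
gripper_force: 35.0
```

send_rows:
  deltas:
    - [[0.0003, -0.0012, 0.0019], [-0.0196, -0.0042, 0]]
    - [[0.0003, -0.0012, 0.0019], [-0.0196, -0.0042, 0]]
    - [[0.0003, -0.0012, 0.0019], [-0.0196, -0.0042, 0]]
    - [[0.0003, -0.0012, 0.0019], [-0.0196, -0.0042, 0]]
    - [[0.0003, -0.0012, 0.0019], [-0.0196, -0.0042, 0]]
    - [[0.0003, -0.0012, 0.0019], [-0.0196, -0.0042, 0]]
    - [[0.0003, -0.0012, 0.0019], [-0.0196, -0.0042, 0]]
    - [[0.0003, -0.0012, 0.0019], [-0.0196, -0.0042, 0]]
    - [[0.0003, -0.0012, 0.0019], [-0.0196, -0.0042, 0]]
    - [[0.0003, -0.0012, 0.0019], [-0.0196, -0.0042, 0]]

```text
time_s: 13.05
ee_pos: [507.3, -23.1, 224.6]
ee_rot: [170.9, 1.9, 97.4]
force: [0.8, -0.8, 3.8]
gripper_width: 11.9
gripper_force: 35.0
```

```bash
python3 - <<'E'
from h import *
import cv2
print(state()['force'],cur()[0],tp(.3,pen=2,yc=-5)[0]);rows(*tp(.4,pen=2,yc=-5),10)
im=[]
for n in("wrist","top"):
    f=grab_frame(n)[:,:,::-1]
    im.append(cv2.resize(f if n=="wrist" else f[140:260,200:360],(400,300),interpolation=cv2.INTER_CUBIC))
cv2.imwrite("pics/t1.png",np.hstack(im))
E
```

```text
[ 0.7840033  -0.79331089  3.7940236 ] [507.30577255 -23.0945668  224.57672706] [507.86411182 -23.44812738 224.78946647]
10 rows: [0.0002, -0.0011, 0.0019] [-0.0191, -0.004, -0.0] | mm 1.1 deg 0.56
```

View pics/t1.png

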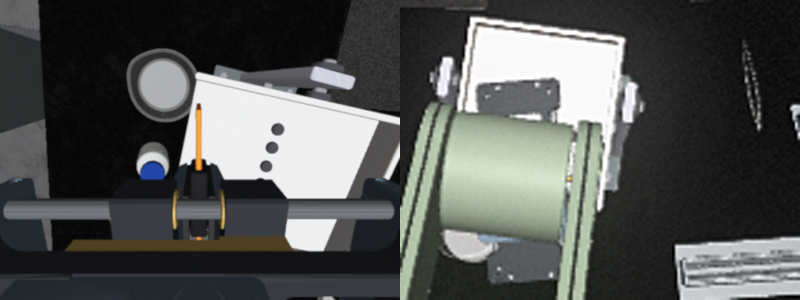

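In the wrist view the balls are rolling mid-pan at (265–278,128–168), heading for the card, and the gap at the left is open. I'll keep tipping slowly.

send_rows:
  deltas:
    - [[0.0002, -0.0011, 0.0019], [-0.0196, -0.0042, 0]]
    - [[0.0002, -0.0011, 0.0019], [-0.0196, -0.0042, 0]]
    - [[0.0002, -0.0011, 0.0019], [-0.0196, -0.0042, 0]]
    - [[0.0002, -0.0011, 0.0019], [-0.0196, -0.0042, 0]]
    - [[0.0002, -0.0011, 0.0019], [-0.0196, -0.0042, 0]]
    - [[0.0002, -0.0011, 0.0019], [-0.0196, -0.0042, 0]]
    - [[0.0002, -0.0011, 0.0019], [-0.0196, -0.0042, 0]]
    - [[0.0002, -0.0011, 0.0019], [-0.0196, -0.0042, 0]]
    - [[0.0002, -0.0011, 0.0019], [-0.0196, -0.0042, 0]]
    - [[0.0002, -0.0011, 0.0019], [-0.0196, -0.0042, 0]]

```text
time_s: 14.15
ee_pos: [503.6, -22.8, 214.0]
ee_rot: [165.3, 3.1, 97.2]
force: [-3.0, 0.7, 3.2]
gripper_width: 11.7
gripper_force: 35.0
```

send_rows:
  deltas:
    - [[0.0002, -0.0012, 0.0019], [-0.0196, -0.0042, 0]]
    - [[0.0002, -0.0012, 0.0019], [-0.0196, -0.0042, 0]]
    - [[0.0002, -0.0012, 0.0019], [-0.0196, -0.0042, 0]]
    - [[0.0002, -0.0012, 0.0019], [-0.0196, -0.0042, 0]]
    - [[0.0002, -0.0012, 0.0019], [-0.0196, -0.0042, 0]]
    - [[0.0002, -0.0012, 0.0019], [-0.0196, -0.0042, 0]]
    - [[0.0002, -0.0012, 0.0019], [-0.0196, -0.0042, 0]]
    - [[0.0002, -0.0012, 0.0019], [-0.0196, -0.0042, 0]]
    - [[0.0002, -0.0012, 0.0019], [-0.0196, -0.0042, 0]]
    - [[0.0002, -0.0012, 0.0019], [-0.0196, -0.0042, 0]]

```text
time_s: 15.15
ee_pos: [501.1, -22.9, 203.4]
ee_rot: [159.6, 4.2, 96.8]
force: [-4.5, 2.5, 2.8]
gripper_width: 11.8
gripper_force: 35.0
```

```bash
python3 - <<'E'
from h import *
print(state()['force'],state()['torque'],cur()[0],tp(.5,pen=2,yc=-5)[0]);rows(*tp(.6,pen=2,yc=-5),10);rows(*tp(.66,pen=1,yc=-5),16)
E
```

```text
[-4.4564155   2.47763239  2.75679149] [0.31221616 0.56640335 0.0814278 ] [501.09306757 -22.90036625 203.40827947] [501.04822217 -22.92367326 203.34288504]
10 rows: [0.0002, -0.0012, 0.0019] [-0.0189, -0.004, -0.0] | mm 1.1 deg 0.55
16 rows: [0.0003, -0.0012, 0.0018] [-0.0191, -0.0041, -0.0] | mm 1.1 deg 0.56
```

send_rows:
  deltas:
    - [[0.0003, -0.0012, 0.0018], [-0.0196, -0.0042, 0]]
    - [[0.0003, -0.0012, 0.0018], [-0.0196, -0.0042, 0]]
    - [[0.0003, -0.0012, 0.0018], [-0.0196, -0.0042, 0]]
    - [[0.0003, -0.0012, 0.0018], [-0.0196, -0.0042, 0]]
    - [[0.0003, -0.0012, 0.0018], [-0.0196, -0.0042, 0]]
    - [[0.0003, -0.0012, 0.0018], [-0.0196, -0.0042, 0]]
    - [[0.0003, -0.0012, 0.0018], [-0.0196, -0.0042, 0]]
    - [[0.0003, -0.0012, 0.0018], [-0.0196, -0.0042, 0]]
    - [[0.0003, -0.0012, 0.0018], [-0.0196, -0.0042, 0]]
    - [[0.0003, -0.0012, 0.0018], [-0.0196, -0.0042, 0]]

```text
time_s: 16.15
ee_pos: [499.0, -22.7, 192.7]
ee_rot: [153.9, 5.4, 96.4]
force: [-3.7, 2.4, 3.2]
gripper_width: 12.0
gripper_force: 35.0
```

```bash
python3 - <<'E'
from h import *
import cv2
print(state()['force'],state()['torque'],cur()[0],tp(.6,pen=1,yc=-5)[0],tp(.6,pen=2,yc=-5)[0]);rows(*tp(.66,pen=1,yc=-5),6)
im=[]
for n in("wrist","scene"):
    f=grab_frame(n)[:,:,::-1]
    im.append(cv2.resize(f if n=="wrist" else f[125:245,195:355],(400,300),interpolation=cv2.INTER_CUBIC))
cv2.imwrite("pics/t2.png",np.hstack(im))
E
```

```text
[-3.68843605  2.4103116   3.23782811] [0.19120604 0.36339083 0.03219162] [499.03348352 -22.67063263 192.72918384] [498.83143365 -22.75310068 193.11136894] [499.27407333 -22.78715994 192.21531644]
6 rows: [0.0002, -0.0012, 0.0018] [-0.0184, -0.0037, 0.0] | mm 1.1 deg 0.54
```

View pics/t2.png

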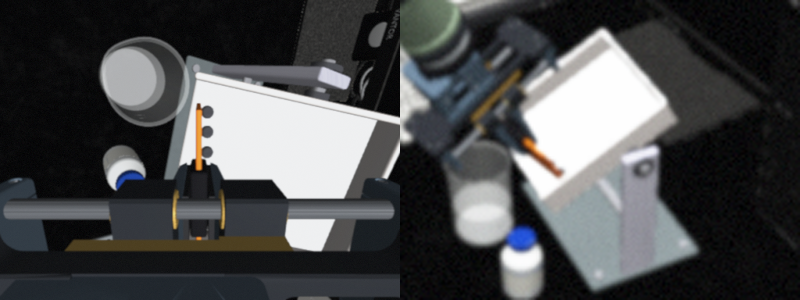

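Only a few balls sit against the card at (207,112–152), and they are not sliding along it: 12° of yaw doesn't overcome friction. I'll swing the card's right end rearward on the floor to about 24°, and count balls by code from now on.

```bash
cat >> h.py <<'E'
def tq(th,yaw,xc,yc,pen=0,up=0):
    r=R.from_euler('z',PW,degrees=True)*R.from_euler('y',.14-th)
    return PAN+r.apply([xc,yc,6+56.7-pen])+[0,0,up], r*R.from_euler('z',yaw,degrees=True)*down(90)
def balls(th,show=True):
    "dark blobs seen on the pan floor by the wrist camera, in the pan's frame"
    import cv2
    c=calibration("wrist"); g=cv2.cvtColor(grab_frame("wrist"),cv2.COLOR_RGB2HSV)
    r=R.from_euler('z',PW,degrees=True)*R.from_euler('y',.14-th)
    f=np.array([[-113,75,6],[61,75,6],[61,-75,6],[-113,-75,6]],float)
    m=np.zeros(g.shape[:2],np.uint8); cv2.fillPoly(m,[proj(0,r.apply(f)+PAN,c).round().astype(np.int32)],1)
    m=((m>0)&(g[...,2]<130)&(g[...,1]<90)).astype(np.uint8)
    n,l,st,ce=cv2.connectedComponentsWithStats(m)
    out=[]
    for i in range(1,n):
        if st[i,4]<25: continue
        d=r.inv().apply(c["R"].T@np.linalg.inv(c["mtx"])@[*ce[i],1]); o=r.inv().apply(-c["R"].T@c["t"]-PAN)
        out.append([*(o+d*(12-o[2])/d[2])[:2].round(),int(st[i,4])])
    print("blobs x,y,area",[list(map(int,b)) for b in out])
E
python3 - <<'E'
from h import *
balls(.6)
rows(*tq(.6,24,-82.6,-6.5,1.7),12)
E
```

```text
blobs x,y,area [[-100, 50, 172], [-96, 32, 160], [-92, 13, 154], [-45, -34, 11587], [-112, -67, 28]]
12 rows: [-0.0009, 0.0019, 0.0001] [0.0004, 0.0003, -0.0349] | mm 1.1 deg 1.0
```

send_rows:
  deltas:
    - [[-0.0009, 0.0019, 0.0001], [0, 0, -0.0349]]
    - [[-0.0009, 0.0019, 0.0001], [0, 0, -0.0349]]
    - [[-0.0009, 0.0019, 0.0001], [0, 0, -0.0349]]
    - [[-0.0009, 0.0019, 0.0001], [0, 0, -0.0349]]
    - [[-0.0009, 0.0019, 0.0001], [0, 0, -0.0349]]
    - [[-0.0009, 0.0019, 0.0001], [0, 0, -0.0349]]

```text
time_s: 16.9
ee_pos: [502.7, -24.3, 193.8]
ee_rot: [154.9, 7.9, 101.9]
force: [-7.0, 1.9, 3.2]
gripper_width: 11.9
gripper_force: 35.0
```

```bash
python3 - <<'E'
from h import *
print(state()['force'],state()['torque']);balls(.6)
rows(*tq(.6,24,-82.6,-6.5,1.7),6)
E
```

```text
[-6.99066432  1.8773044   3.22901433] [-0.0872974   1.09330081 -0.32890425]
blobs x,y,area [[-98, 36, 157], [-91, 15, 152], [-41, -31, 12507]]
6 rows: [-0.001, 0.0025, -0.0001] [-0.0007, 0.0, -0.0344] | mm 1.4 deg 0.99
```

send_rows:
  deltas:
    - [[-0.001, 0.0024, -0.0001], [0, 0, -0.0346]]
    - [[-0.001, 0.0024, -0.0001], [0, 0, -0.0346]]
    - [[-0.001, 0.0024, -0.0001], [0, 0, -0.0346]]
    - [[-0.001, 0.0024, -0.0001], [0, 0, -0.0346]]
    - [[-0.001, 0.0024, -0.0001], [0, 0, -0.0346]]
    - [[-0.001, 0.0024, -0.0001], [0, 0, -0.0346]]
    - [[0, 0, 0], [0, 0, 0]]
    - [[0, 0, 0], [0, 0, 0]]

```text
time_s: 17.75
ee_pos: [510.0, -25.2, 198.2]
ee_rot: [155.7, 10.4, 107.3]
force: [-7.9, 1.3, 5.5]
gripper_width: 11.6
gripper_force: 35.0
```

```bash
python3 - <<'E'
from h import *
print(state()['force'],state()['torque']);balls(.6);balls(.6);balls(.6);balls(.6);balls(.6);balls(.6)
rows(*tq(.6,30,-77,-6.5,1.7),6)
E
```

```text
[-7.85378312  1.26419036  5.54750669] [-0.11936289  0.9480268  -0.2348371 ]
blobs x,y,area [[-96, 41, 167], [-88, 23, 158], [-35, -30, 13566]]
blobs x,y,area [[-97, 43, 166], [-88, 24, 155], [-35, -30, 13584]]
blobs x,y,area [[-97, 44, 164], [-89, 26, 156], [-35, -30, 13605]]
blobs x,y,area [[-98, 46, 166], [-90, 28, 157], [-83, 12, 151], [-35, -30, 13466]]
blobs x,y,area [[-99, 49, 178], [-91, 30, 158], [-84, 14, 154], [-35, -30, 13482]]
blobs x,y,area [[-101, 51, 184], [-92, 33, 160], [-85, 17, 152], [-35, -30, 13531]]
6 rows: [-0.0008, 0.0017, 0.0001] [-0.0004, 0.0001, -0.0351] | mm 0.9 deg 1.01
```

send_rows:
  deltas:
    - [[0, 0, 0], [0, 0, 0]]
    - [[0, 0, 0], [0, 0, 0]]
    - [[0, 0, 0], [0, 0, 0]]
    - [[0, 0, 0], [0, 0, 0]]
    - [[0, 0, 0], [0, 0, 0]]
    - [[0, 0, 0], [0, 0, 0]]
    - [[0, 0, 0], [0, 0, 0]]
    - [[0, 0, 0], [0, 0, 0]]
    - [[0, 0, 0], [0, 0, 0]]
    - [[0, 0, 0], [0, 0, 0]]

```text
time_s: 19.05
ee_pos: [510.1, -25.1, 198.4]
ee_rot: [155.7, 10.4, 107.3]
force: [-7.3, 1.9, 5.5]
gripper_width: 11.8
gripper_force: 35.0
```

```bash
python3 - <<'E'
from h import *
print(state()['force']);balls(.6);balls(.6);balls(.6)
print(cur()[0],tq(.6,24,-82.6,-6.5,1.7)[0])
E
```

```text
[-7.26518639  1.88399872  5.54252039]
blobs x,y,area [[-35, -30, 13430]]
blobs x,y,area [[-35, -30, 13444]]
blobs x,y,area [[-35, -30, 13434]]
[510.11097311 -25.13929144 198.33269011] [510.10450683 -25.12495032 197.98908871]
```

```bash
python3 - <<'E'
from h import *
rows(*tq(.66,24,-82.6,-6.5,1.7),10)
balls(.6)
E
```

```text
10 rows: [0.0003, -0.0007, 0.0011] [-0.0111, -0.0048, -0.0001] | mm 0.7 deg 0.35
blobs x,y,area [[-35, -30, 13430]]
```

send_rows:
  deltas:
    - [[0.0003, -0.0007, 0.001], [-0.0111, -0.0048, 0]]
    - [[0.0003, -0.0007, 0.001], [-0.0111, -0.0048, 0]]
    - [[0.0003, -0.0007, 0.001], [-0.0111, -0.0048, 0]]
    - [[0.0003, -0.0007, 0.001], [-0.0111, -0.0048, 0]]
    - [[0.0003, -0.0007, 0.001], [-0.0111, -0.0048, 0]]
    - [[0.0003, -0.0007, 0.001], [-0.0111, -0.0048, 0]]
    - [[0.0003, -0.0007, 0.001], [-0.0111, -0.0048, 0]]

```text
time_s: 19.95
ee_pos: [509.8, -25.1, 194.3]
ee_rot: [153.3, 11.3, 106.9]
force: [-6.7, 2.7, 6.7]
gripper_width: 11.9
gripper_force: 35.0
```

```bash
python3 - <<'E'
from h import *
import cv2
print(state()['force'],cur()[0],tq(.64,24,-82.6,-6.5,1.7)[0]);balls(.65)
rows(*tq(.66,24,-82.6,-6.5,1.7),3)
w=grab_frame("wrist")[:,:,::-1];s=grab_frame("scene")[:,:,::-1]
cv2.imwrite("pics/t3.png",np.hstack([cv2.resize(w[:,100:440],(400,452)),cv2.resize(s[150:240,200:280],(400,452),interpolation=cv2.INTER_CUBIC)]))
E
```

```text
[-6.66562534  2.67792008  6.69791479] [509.77177335 -25.11635852 194.31788992] [509.46788203 -25.07596471 193.93198679]
blobs x,y,area [[-34, -30, 13399]]
3 rows: [0.0005, -0.001, 0.0012] [-0.01, -0.0042, -0.0002] | mm 0.8 deg 0.31
```

View pics/t3.png

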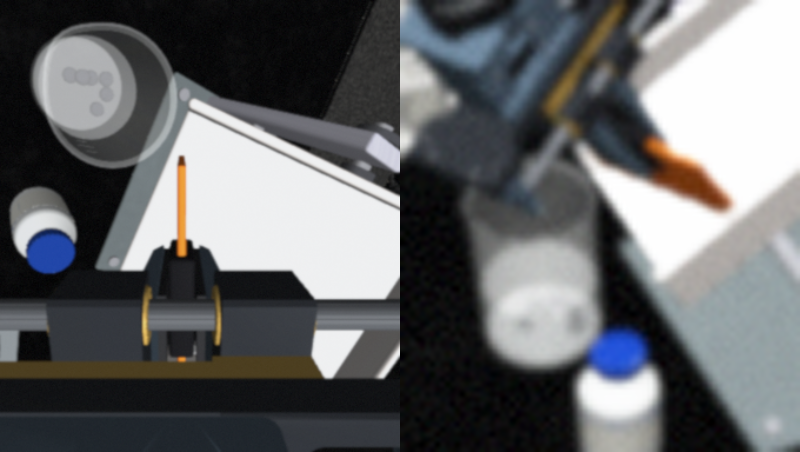

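The wrist view shows about six balls in the beaker around (70–106,75–108) and none visible on the pan. I'll press on gently to the stop.

send_rows:
  deltas:
    - [[0.0003, -0.0007, 0.0011], [-0.0105, -0.0045, 0]]
    - [[0.0003, -0.0007, 0.0011], [-0.0105, -0.0045, 0]]
    - [[0.0003, -0.0007, 0.0011], [-0.0105, -0.0045, 0]]
    - [[0, 0, 0], [0, 0, 0]]

```text
time_s: 20.5
ee_pos: [509.5, -25.1, 193.0]
ee_rot: [152.3, 11.7, 106.7]
force: [-11.9, 2.6, 11.7]
gripper_width: 11.8
gripper_force: 35.0
```

```bash
python3 - <<'E'
from h import *
import cv2
s=state();p,q=cur();print("force",s['force'],"tool frame",q.inv().apply(s['force']).round(1))
c=calibration("wrist");g=cv2.cvtColor(grab_frame("wrist"),cv2.COLOR_RGB2GRAY)
# beaker floor patch & balls
b=proj(0,np.array([474,46,6.]),c)[0];print("beaker px",b)
x,y=b.round().astype(int);x0,y0=max(x-30,0),max(y-40,0);roi=cv2.resize(g[y0:y0+80,x0:x0+75],None,fx=4,fy=4,interpolation=cv2.INTER_CUBIC)
h=cv2.HoughCircles(cv2.GaussianBlur(roi,(5,5),1),cv2.HOUGH_GRADIENT,1,18,param1=60,param2=10,minRadius=12,maxRadius=24)
print(None if h is None else h[0].round(0).tolist())
cv2.imwrite("pics/b.png",cv2.createCLAHE(3,(4,4)).apply(cv2.resize(roi,None,fx=1.8,fy=1.8,interpolation=cv2.INTER_CUBIC)))
# pan angle from wrist: refit on rim edges is done by eye of left wall; report tool lean
print("lean",np.arccos(-q.apply([0,0,1])[2]))
E
```

```text
force [-11.87573115   2.63897241  11.74106959] tool frame [  3.4  -3.5 -16.2]
beaker px [162.65551996  71.86200774]
None
lean 0.5211059918799178
```

View pics/b.png

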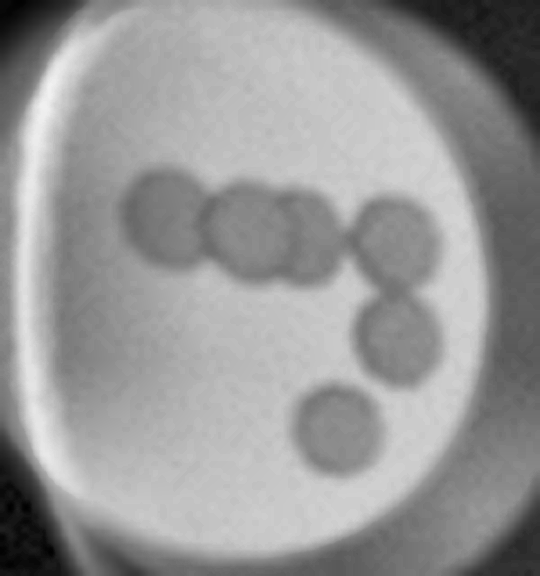

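All six balls are in the beaker: blobs at (165,218), (252,230), (305,237), (395,242), (398,335) and (337,430). The force has jumped to 16 N along the tool, so the pan is on its stop. I'll hold there, then swing back.

send_rows:
  deltas:
    - [[0, 0, 0], [0, 0, 0]]
    - [[0, 0, 0], [0, 0, 0]]
    - [[0, 0, 0], [0, 0, 0]]
    - [[0, 0, 0], [0, 0, 0]]

```text
time_s: 20.95
ee_pos: [509.5, -25.1, 193.0]
ee_rot: [152.3, 11.7, 106.7]
force: [-11.6, 2.6, 11.6]
gripper_width: 11.7
gripper_force: 35.0
```

```bash
python3 - <<'E'
from h import *
import cv2
s=state();p,q=cur();print("force",q.inv().apply(s['force']).round(1))
# pan angle: left wall inner floor edge / rim direction, fit theta to left rim's bright/dark edge points
c=calibration("wrist");g=cv2.cvtColor(grab_frame("wrist"),cv2.COLOR_RGB2GRAY).astype(float)
k=np.arange(-110,20,4.)
for th in np.arange(.58,.73,.02):
    r=R.from_euler('z',PW,degrees=True)*R.from_euler('y',.14-th)
    v=[]
    for dy in(79.,83.):   # on the rim (bright) and just outside it (dark)
        uv=proj(0,r.apply(np.c_[k,0*k+dy,0*k+36])+PAN,c).astype(np.float32)
        v.append(cv2.remap(g.astype(np.float32),uv[:,:1],uv[:,1:],cv2.INTER_LINEAR).mean())
    print(round(th,2),np.round(v),end=' ')
print();rows(*tq(.33,24,-82.6,-6.5,0.5),16);rows(*tq(0,24,-82.6,-6.5,0),16,*tq(.33,24,-82.6,-6.5,0.5))
E
```

```text
force [  3.3  -3.4 -15.9]
0.58 [237.  62.] 0.6 [238.  63.] 0.62 [239.  64.] 0.64 [239.  63.] 0.66 [239.  63.] 0.68 [239.  62.] 0.7 [239.  62.] 0.72 [239.  64.] 
16 rows: [-0.001, 0.0023, -0.0034] [0.0378, 0.0168, -0.0] | mm 2.1 deg 1.19
16 rows: [-0.0011, 0.0024, -0.0034] [0.0377, 0.0168, 0.0] | mm 2.2 deg 1.18
```

send_rows:
  deltas:
    - [[-0.001, 0.0023, -0.0034], [0.0378, 0.0168, 0]]
    - [[-0.001, 0.0023, -0.0034], [0.0378, 0.0168, 0]]
    - [[-0.001, 0.0023, -0.0034], [0.0378, 0.0168, 0]]
    - [[-0.001, 0.0023, -0.0034], [0.0378, 0.0168, 0]]
    - [[-0.001, 0.0023, -0.0034], [0.0378, 0.0168, 0]]
    - [[-0.001, 0.0023, -0.0034], [0.0378, 0.0168, 0]]
    - [[-0.001, 0.0023, -0.0034], [0.0378, 0.0168, 0]]
    - [[-0.001, 0.0023, -0.0034], [0.0378, 0.0168, 0]]

```text
time_s: 21.8
ee_pos: [513.1, -25.4, 209.4]
ee_rot: [161.3, 8.1, 108.2]
force: [-4.7, 1.1, 5.9]
gripper_width: 12.2
gripper_force: 35.0
```

send_rows:
  deltas:
    - [[-0.001, 0.0023, -0.0034], [0.0378, 0.0168, 0]]
    - [[-0.001, 0.0023, -0.0034], [0.0378, 0.0168, 0]]
    - [[-0.001, 0.0023, -0.0034], [0.0378, 0.0168, 0]]
    - [[-0.001, 0.0023, -0.0034], [0.0378, 0.0168, 0]]
    - [[-0.001, 0.0023, -0.0034], [0.0378, 0.0168, 0]]
    - [[-0.001, 0.0023, -0.0034], [0.0378, 0.0168, 0]]
    - [[-0.001, 0.0023, -0.0034], [0.0378, 0.0168, 0]]
    - [[-0.001, 0.0023, -0.0034], [0.0378, 0.0168, 0]]

```text
time_s: 22.6
ee_pos: [519.1, -25.9, 225.4]
ee_rot: [170.1, 4.4, 109.2]
force: [-3.2, 0.6, 5.2]
gripper_width: 12.2
gripper_force: 35.0
```

send_rows:
  deltas:
    - [[-0.0011, 0.0024, -0.0034], [0.0378, 0.0168, 0]]
    - [[-0.0011, 0.0024, -0.0034], [0.0378, 0.0168, 0]]
    - [[-0.0011, 0.0024, -0.0034], [0.0378, 0.0168, 0]]
    - [[-0.0011, 0.0024, -0.0034], [0.0378, 0.0168, 0]]
    - [[-0.0011, 0.0024, -0.0034], [0.0378, 0.0168, 0]]
    - [[-0.0011, 0.0024, -0.0034], [0.0378, 0.0168, 0]]
    - [[-0.0011, 0.0024, -0.0034], [0.0378, 0.0168, 0]]
    - [[-0.0011, 0.0024, -0.0034], [0.0378, 0.0168, 0]]

```text
time_s: 23.4
ee_pos: [528.4, -26.5, 240.1]
ee_rot: [178.7, 0.6, 109.6]
force: [-2.9, 0.6, 4.0]
gripper_width: 12.1
gripper_force: 35.0
```

send_rows:
  deltas:
    - [[-0.0011, 0.0024, -0.0034], [0.0378, 0.0168, 0]]
    - [[-0.0011, 0.0024, -0.0034], [0.0378, 0.0168, 0]]
    - [[-0.0011, 0.0024, -0.0034], [0.0378, 0.0168, 0]]
    - [[-0.0011, 0.0024, -0.0034], [0.0378, 0.0168, 0]]
    - [[-0.0011, 0.0024, -0.0034], [0.0378, 0.0168, 0]]
    - [[-0.0011, 0.0024, -0.0034], [0.0378, 0.0168, 0]]
    - [[-0.0011, 0.0024, -0.0034], [0.0378, 0.0168, 0]]
    - [[-0.0011, 0.0024, -0.0034], [0.0378, 0.0168, 0]]
    - [[0, 0, 0], [0, 0, 0]]

```text
time_s: 24.3
ee_pos: [540.0, -27.4, 252.7]
ee_rot: [-172.7, -3.3, 109.3]
force: [-0.2, 0.4, 4.7]
gripper_width: 11.9
gripper_force: 35.0
```

```bash
python3 - <<'E'
from h import *
p,q=cur();print(p,tq(0,24,-82.6,-6.5)[0]); U=p+[0,0,110]
rows(U,q,5); rows([453,-282,340],down(97.4),12,U,q)
E
```

```text
[540.04004232 -27.38761872 252.65327533] [538.07411263 -27.2770942  253.61280423]
5 rows: [0.0025, -0.0056, -0.0436] [0.0, 0.0, 0.0] | mm 22.0 deg 0.0
12 rows: [-0.0379, -0.0241, 0.0044] [-0.0223, -0.0073, 0.0353] | mm 22.5 deg 1.21
```

send_rows:
  deltas:
    - [[0.001, -0.0022, -0.0174], [0, 0, 0]]
    - [[0.0025, -0.0056, -0.0436], [0, 0, 0]]
    - [[0.0025, -0.0056, -0.0436], [0, 0, 0]]
    - [[0.0025, -0.0056, -0.0436], [0, 0, 0]]
    - [[0.0025, -0.0056, -0.0436], [0, 0, 0]]
    - [[0.0015, -0.0034, -0.0262], [0, 0, 0]]

```text
time_s: 24.9
ee_pos: [539.4, -27.2, 364.7]
ee_rot: [-172.8, -3.2, 109.4]
force: [0.7, 0.5, 1.0]
gripper_width: 11.9
gripper_force: 35.0
```

send_rows:
  deltas:
    - [[-0.0379, -0.0241, 0.0044], [-0.0223, -0.0073, 0.0353]]
    - [[-0.0379, -0.0241, 0.0044], [-0.0223, -0.0073, 0.0353]]
    - [[-0.0379, -0.0241, 0.0044], [-0.0223, -0.0073, 0.0353]]
    - [[-0.0379, -0.0241, 0.0044], [-0.0223, -0.0073, 0.0353]]
    - [[-0.0379, -0.0241, 0.0044], [-0.0223, -0.0073, 0.0353]]
    - [[-0.0379, -0.0241, 0.0044], [-0.0223, -0.0073, 0.0353]]

```text
time_s: 25.5
ee_pos: [501.5, -157.7, 352.1]
ee_rot: [-176.3, -1.4, 103.4]
force: [0.0, -0.8, -1.5]
gripper_width: 11.9
gripper_force: 35.0
```

send_rows:
  deltas:
    - [[-0.0379, -0.0241, 0.0044], [-0.0223, -0.0073, 0.0353]]
    - [[-0.0379, -0.0241, 0.0044], [-0.0223, -0.0073, 0.0353]]
    - [[-0.0379, -0.0241, 0.0044], [-0.0223, -0.0073, 0.0353]]
    - [[-0.0379, -0.0241, 0.0044], [-0.0223, -0.0073, 0.0353]]
    - [[-0.0379, -0.0241, 0.0044], [-0.0223, -0.0073, 0.0353]]
    - [[-0.0379, -0.0241, 0.0044], [-0.0223, -0.0073, 0.0353]]
    - [[0, 0, 0], [0, 0, 0]]
    - [[0, 0, 0], [0, 0, 0]]

```text
time_s: 26.3
ee_pos: [452.0, -282.0, 340.2]
ee_rot: [180.0, -0.0, 97.4]
force: [-0.2, 0.8, -1.1]
gripper_width: 11.8
gripper_force: 35.0
```

```bash
python3 - <<'E'
from h import *
import cv2
def orange(f):
    h=cv2.cvtColor(f,cv2.COLOR_RGB2HSV); m=(h[...,0]<22)&(h[...,1]>150)&(h[...,2]>60); m[225:]=0
    y,x=np.nonzero(m); return x.min(),x.max(),y.min(),y.max(),np.polyfit(y,x,1).round(3)
print("now",orange(grab_frame("wrist"))); 
f=cv2.resize(cv2.imread("pics/w2.png"),(512,384),interpolation=cv2.INTER_AREA)[:,:,::-1].copy(); print("before",orange(f))
print(cur()[0],state()["ee_rot"])
rows([452.4,-281.2,110],down(97.5),8); rows([452.4,-281.2,66],down(97.5),10,np.array([452.4,-281.2,110]),down(97.5))
E
```

```text
now (np.int64(249), np.int64(259), np.int64(133), np.int64(218), array([-1.00000e-03,  2.54181e+02]))
before (np.int64(249), np.int64(258), np.int64(133), np.int64(218), array([-5.00000e-03,  2.54807e+02]))
[ 452.29913203 -281.69939819  340.26790565] [ 1.79952136e+02 -2.13433124e-02  9.74081974e+01]
8 rows: [0.0001, 0.0, 0.0576] [0.0002, -0.0001, -0.0004] | mm 28.8 deg 0.01
10 rows: [0.0, -0.0, 0.0088] [0.0, 0.0, 0.0] | mm 4.4 deg 0.0
```

No slip in the grip, so I'll lower the card into the holder.

send_rows:
  deltas:
    - [[0.0001, 0, 0.0576], [0, 0, 0]]
    - [[0.0001, 0, 0.0576], [0, 0, 0]]
    - [[0.0001, 0, 0.0576], [0, 0, 0]]
    - [[0.0001, 0, 0.0576], [0, 0, 0]]
    - [[0.0001, 0, 0.0576], [0, 0, 0]]
    - [[0.0001, 0, 0.0576], [0, 0, 0]]
    - [[0.0001, 0, 0.0576], [0, 0, 0]]
    - [[0.0001, 0, 0.0576], [0, 0, 0]]
    - [[0, 0, 0], [0, 0, 0]]

```text
time_s: 27.25
ee_pos: [450.5, -279.4, 106.5]
ee_rot: [-179.7, -0.3, 97.5]
force: [-0.2, 0.6, -1.2]
gripper_width: 11.6
gripper_force: 35.0
```

send_rows:
  deltas:
    - [[0, 0, 0.0088], [0, 0, 0]]
    - [[0, 0, 0.0088], [0, 0, 0]]
    - [[0, 0, 0.0088], [0, 0, 0]]
    - [[0, 0, 0.0088], [0, 0, 0]]
    - [[0, 0, 0.0088], [0, 0, 0]]

```text
time_s: 27.75
ee_pos: [452.5, -282.1, 88.0]
ee_rot: [179.9, 0.1, 97.4]
force: [0.8, 0.4, -0.7]
gripper_width: 11.7
gripper_force: 35.0
```

send_rows:
  deltas:
    - [[0, 0, 0.0088], [0, 0, 0]]
    - [[0, 0, 0.0088], [0, 0, 0]]
    - [[0, 0, 0.0088], [0, 0, 0]]
    - [[0, 0, 0.0088], [0, 0, 0]]
    - [[0, 0, 0.0088], [0, 0, 0]]
    - [[0, 0, 0.002], [0, 0, 0]]
    - [[0, 0, 0.002], [0, 0, 0]]
    - [[0, 0, 0], [0, 0, 0]]

```text
time_s: 28.55
ee_pos: [452.3, -282.0, 63.8]
ee_rot: [180.0, 0.0, 97.4]
force: [0.0, -0.3, -1.6]
gripper_width: 11.8
gripper_force: 35.0
```

send_rows:
  deltas:
    - [[0, 0, 0.001], [0, 0, 0]]
    - [[0, 0, 0], [0, 0, 0]]
    - [[0, 0, 0], [0, 0, 0]]
    - [[0, 0, 0], [0, 0, 0]]
    - [[0, 0, 0], [0, 0, 0]]
    - [[0, 0, 0], [0, 0, 0]]
    - [[0, 0, 0], [0, 0, 0]]
    - [[0, 0, 0], [0, 0, 0]]
    - [[0, 0, 0], [0, 0, 0]]
  grip: 0

```text
time_s: 29.45
ee_pos: [452.3, -281.9, 63.3]
ee_rot: [180.0, 0.0, 97.4]
force: [-0.5, -0.5, 0.1]
gripper_width: 80.9
gripper_force: 0.0
```

send_rows:
  deltas:
    - [[0, 0, -0.02], [0, 0, 0]]
    - [[0, 0, -0.04], [0, 0, 0]]
    - [[0, 0, -0.06], [0, 0, 0]]
    - [[0, 0, -0.06], [0, 0, 0]]
    - [[0, 0, -0.06], [0, 0, 0]]
    - [[0, 0, -0.014], [0, 0, 0]]
    - [[0, 0, 0], [0, 0, 0]]
    - [[0, 0, 0], [0, 0, 0]]

```text
time_s: 30.25
ee_pos: [451.5, -281.5, 189.4]
ee_rot: [-179.9, -0.0, 97.4]
force: [-0.0, 0.4, -0.3]
gripper_width: 91.0
gripper_force: 0.0
```

```bash
python3 - <<'E'
from h import *
import cv2
s=state();print(s["time_s"],s["ee_pos"],s["gripper_width"],s["force"])
c=calibration("wrist");f=grab_frame("wrist");c0=dict(np.load("w1.npz"))
def orange(f):
    h=cv2.cvtColor(f,cv2.COLOR_RGB2HSV); m=(h[...,0]<25)&(h[...,1]>120)&(h[...,2]>60); m[252:]=0;m[:100]=0;m[:,:225]=0;m[:,285:]=0
    y,x=np.nonzero(m); return x.min(),x.max(),y.min(),y.max(),np.polyfit(y,x,1).round(3)
print("now",orange(f)); g=cv2.resize(cv2.imread("pics/w1.png"),(512,384),interpolation=cv2.INTER_AREA)[:,:,::-1].copy(); print("start",orange(g))
for l in("card","holder"):
    for d in trace("wrist",l)[:1]: print(l,d["p"],d["bbox"])
for n,ls in(("top",("pan","beaker","bottle","holder","card")),("scene",("pan","card","beaker","bottle"))):
    grab_frame(n)
    for l in ls:
        for d in trace(n,l)[:1]: print(n,l,round(d["p"],2),d["bbox"])
E
```

```text
30.25 [ 451.50314316 -281.46587248  189.35473016] 91.0255351522971 [-0.00356384  0.4377727  -0.27696497]
now (np.int64(252), np.int64(258), np.int64(127), np.int64(251), array([1.00000e-02, 2.53496e+02]))
start (np.int64(249), np.int64(255), np.int64(163), np.int64(251), array([4.00000e-03, 2.51407e+02]))
card 0.69 [247.0, 128.3, 14.6, 127.7]
holder 0.71 [224.7, 113.0, 62.7, 138.8]
top pan 0.66 [216.4, 143.1, 72.7, 77.3]
top beaker 0.69 [212.4, 212.9, 29.1, 32.9]
top bottle 0.53 [259.4, 227.1, 17.8, 16.8]
top holder 0.92 [309.3, 237.2, 34.4, 23.8]
top card 0.45 [316.2, 245.2, 24.2, 5.8]
scene pan 0.6 [231.4, 156.9, 78.8, 34.9]
scene card 0.57 [264.0, 256.0, 25.8, 40.0]
scene beaker 0.64 [210.1, 182.0, 30.1, 44.4]
scene bottle 0.59 [261.0, 257.4, 26.8, 40.2]
```

```bash
python3 - <<'E'
from h import *
import cv2
for n,(x,y,w,h) in(("top",(212,140,85,75)),("scene",(225,135,85,60))):
    a=cv2.resize(cv2.imread(f"pics/{n}0.png"),(512,384),interpolation=cv2.INTER_AREA).mean(2)[y:y+h,x:x+w]; b=grab_frame(n).mean(2)[y:y+h,x:x+w]
    d=np.abs(a-b)>60; print(n,d.sum(),np.argwhere(d)[:40:4].tolist())
    if n=="scene": print("pan masks", [ (q["p"],q["bbox"]) for q in trace(n,"pan")[:2]])
E
```

```text
top 76 [[13, 27], [14, 27], [14, 33], [14, 37], [15, 30], [15, 36], [15, 42], [16, 35], [16, 42], [16, 48]]
scene 2549 [[0, 0], [0, 4], [0, 8], [0, 12], [0, 16], [0, 20], [0, 24], [0, 28], [0, 32], [0, 36]]
pan masks [(0.56, [232.5, 154.5, 75.9, 40.5])]
```

```bash
python3 -c "
from workcell import *
print(job_done())"
```

```text
the job is handed in; nothing more can be done
None
```

I emptied all six balls into the beaker, let the pan swing back to rest, put the card back upright in its holder, and handed the job in at about 30 s; the hand-in gave no verdict.

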